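# Hold up the matching guide roller with tongs

## Robot

A 6-joint arm with a two-finger parallel gripper is mounted at the origin on the work surface. World frame = base frame: x ahead of the robot, y to its left, z up, the work surface at z = 0. Lengths are in m, angles in rad, forces in N, time in s.
With the tool pointing down it reaches from about 0.35 to 0.85 m from the base axis. Payload 8.1 kg.
Tool frame: the origin (TCP) lies between the finger pads; the fingertips stand 11 mm ahead of it and the grasp point (between the pads) lies 8 mm behind it (robot.tips_ahead is the distance from the TCP to the fingertips, in m); z points along the fingers, y is the line along which they close (so a half turn about z gives the same grasp; the last joint's range is limited). The gripper opens to 93 mm and grips with 3 to 60 N. Pads are 15 mm wide; open, the fingers measure 128 mm over their backs; the gripper's body (75 mm by 188 mm) begins 65 mm behind the grasp point.
Start: joints at [1.095, 0.13, 1.488, -0, 1.523, -0.085], TCP at [0.229, 0.555, 0.23] pointing down, gripper open.
Joint ranges: [-2.96, 2.96], [-0.89, 2.26], [0.02, 2.5], [-1.34, 4.48], [0, 2.73], [-2.66, 2.66]. Speed limits (rad/s): [2.39, 2.39, 2.79, 3.14, 3.14, 3.14].

## Interface

Orientations are given as a rotation vector (axis times angle).
In Python, from plant import robot gives the robot as it stands. The module is installed in compiled form; this text tells all that it offers.
- The arm moves only by the tool move_arm, never from a script. Its argument "deltas" is one flat list of numbers, 7 for each row, row after row: the shift along the tool's x, y, z in m, then the turn, a rotation vector about the tool's x, y, z in rad, then the opening, from 0 (shut) to 1 (fully open). A call has 1 to 12 rows; each row is the pose to reach, as a shift and turn from the pose commanded when the call began, along the tool's axes at that moment; what a row does not reach only later rows make up. A row lasts 1/8 s, in which the tool goes at most 62.5 mm and 10.7 degrees, less where a joint would pass 70% of its speed; a pose out of reach is approached as far as the arm can. A call with a gripper value outside its range is refused whole. The fingers move at their own pace and stop on an object; "squeeze" is the grip in N (left out, the last holds). Time passes only in rows, so rows that repeat a pose let the fingers close. It gives the time, the measured TCP pose, the force, the opening and the grip force at its end, in the units of the state.
- robot.read_state(): the state, without advancing time (a new reading comes with each control period).
- robot.read_camera(name): name is "side" or "top"; returns (picture, depth): 400x640x3 uint8, red, green, blue; 400x640 float32, m along the optical axis (not along the pixel's ray), 0 where there is no reading.
- robot.camera_model(name): a dict with "K" (3x3 intrinsics, pixels), "R" (3x3) and "t" (3): a world point X has camera coordinates R X + t. Camera axes: x right, y down, z forward; pixel columns grow to the right and rows downward; lengths in m; the calibration is good to about 2 mm. A picture is of the moment at which its call begins. camera_model takes no time and is no camera call.
- robot.close_job(): hands the job in; it is judged then, once.
Trained networks look in the newest picture that a camera, given by its name, has taken for a name from the list of things; names that differ only in an ending like _2 or _b are one class to them, and where a whole thing is asked for, a point or a joint stands for the part that bears it (a point fixed in the world has none). Each returns a list of dicts, best first, with "confidence" (0 to 1); they miss things now and then, are a little off and sometimes report something else, mostly with a low value. They report only what shows in the picture. A call takes as long as a camera call. They do not tell look-alikes from the thing itself.
- robot.recognise(camera, label): "uv" ([column, row] in pixels, amid what is visible of it).
The state is a dict: "t": time; "q": joint angles; "dq": joint speeds; "joint_torque": joint torques, N m; "tool_pos": TCP position; "orientation": TCP orientation; "force": force on the tool from outside, world axes, zero at the start; "wrist_torque": the same for the moment, N m; "opening": finger opening in m; "gripper_force": force on a finger pad.
Only numpy, scipy, OpenCV 4.12 (cv2) and the standard library are available. Lean on these libraries where they do the work, as an engineer would, in place of code of your own. Each camera call takes 0.05 s, during which the arm holds its last target. There are 200 camera calls.

## Task

The bandsaw's white blade guide needs a second roller of the same colour as the one already fitted on it. Take the tongs off their rest, close their jaws on the loose roller of that colour in the tray, and lift it straight up to at least 10 cm above the tray, finishing while you hold it there, still, in the tongs over the tray. Handle the rollers with the tongs only, and leave the other roller and everything else on the bench where it is.

Things in the scene. Friction and masses are not known exactly. Their poses are not given: they have to be found in the camera images.
- tongs: Sprung two-armed tongs, red heel, steel arms, 265 mm long, 120 g, lying level on a wooden rest. Origin: midway between the two black rubber grip pads halfway along, at the arms' mid-height, 69 mm above the bench; balance point within 10 mm. +x to the jaws, y across, z up. Arms 18 mm tall; pads 20 mm tall, 60 mm long. Width over pads 65 mm sprung open, 46 mm on a roller (pads then parallel).
- tongs_jaw (a point): Point midway between the jaws, where the middle of a roller should come: 120 mm ahead of the tongs' origin and 40 mm below it. The jaws are shallow V plates, about 25 mm long along x, hanging from the arm ends to 50 mm below the origin. Clear gap 74 mm open, 36 mm closed on a roller; outer half-width 42 mm open.
- tong_l (a joint): Swing of the left arm, rad (right arm alike), hinged 120 mm behind the origin, in the tongs' level plane: 0.08 sprung open, 0 closed on a roller. Jaw gap = 36 mm + 480 mm x value; pad width = 46 mm + 240 mm x value. Springs: squeezing the pads takes 3 N to start, 6 N at 57 mm, 10 N at 46 mm; force beyond that reaches the jaws halved. Let go, they spring open.
- rest: Fixed wooden rest for the tongs: base 200 x 100 x 12 mm, two cross bars 140 mm apart (70 mm before and behind the grip pads), tops 60 mm high, with end lips to 70 mm. Origin under its centre, x along the tongs.
- tray: Fixed shallow aluminium tray, 160 (x) x 240 (y) mm, walls 16 mm high and 4 mm thick, floor 4 mm above the bench. Origin at the centre of its underside, z up.
- guide: Fixed blade guide: white block 55 x 130 mm, 40 mm high, on a dark foot, with two steel posts 76 mm apart. One post already has a roller on it, the other is empty. Origin at the centre of its underside, y along the row of posts.
- guide_post (a point): Foot of the guide's occupied post (at +y), on top of the white block, 40 mm above the bench.
- spares: Fixed dark wooden block 70 x 70 x 40 mm with a single brass post that stores the roller of the other colour: not the one that counts.
- roller_orange: Loose orange guide roller with steel centre, upright disc 36 mm across, 26 mm high, about 70 g, standing on the tray floor. Origin at the centre of its underside, axis z.
- roller_blue: Loose blue guide roller with steel centre, upright disc 36 mm across, 26 mm high, about 70 g, standing on the tray floor. Origin at the centre of its underside, axis z.
- fitted_orange: Orange roller, same size, fixed in place on a post 40 mm above the bench: either on the guide's post or on the spares block's post. Origin at the centre of its underside.
- fitted_blue: Blue roller, same size, fixed in place on a post 40 mm above the bench: either on the guide's post or on the spares block's post. Origin at the centre of its underside.
- jar: Bystander: round jar 64 mm across, 75 mm high, yellow cap. Leave it where it is.
- carton: Bystander: closed brown cardboard carton 90 x 120 x 50 mm. Leave it where it is.
- wrench: Bystander: steel wrench lying flat. Leave it where it is.
- driver: Bystander: screwdriver lying flat. Leave it where it is.
- offcut: Bystander: pale wood offcut 140 x 60 x 35 mm. Leave it where it is.
- brush: Bystander: bench brush lying flat. Leave it where it is.
Things that resemble listed ones, but are neither listed nor needed, are in the scene too. What is shaped like the roller_orange but green or yellow is not meant.

How it is judged:
By the outcome, as a careful person would: the job done as asked, in the order asked, and still so for the second after the job is handed in, while the arm keeps its last pose, push and grip.
It also fails if it takes over 45 s, if anything falls off the work surface, if the arm or the gripper's body presses on something with over 40 N, if the wrist force passes 120 N, or if a joint passes its speed limit or range.

## Working session

There is one attempt and no reset: what is moved stays moved. The work goes in short steps, Python scripts to look and compute and a tool call to move; the robot and the scene stay as the last step left them, time stands still between calls to the robot, and variables do not carry over. Pictures are saved under pics/ and viewed, at most 10 in all, crops included, and the job is handed in when it is done.

Besides the shell and the picture viewer there is one more tool, called after "Call:" as name(argument=value, ...), one argument or row to a line, values as JSON. move_arm: Moves the arm, as the interface text tells. Its arguments: {"type":"object","properties":{"deltas":{"type":"array","items":{"type":"number"}},"squeeze":{"type":"number"}},"required":["deltas"]}

```bash
mkdir -p pics; cat > h.py <<'E'
import numpy as np, cv2
from plant import robot
from scipy.spatial.transform import Rotation as Rn
def cloud(name):
    im,d=robot.read_camera(name); m=robot.camera_model(name); K,R,t=[np.array(m[k]) for k in("K","R","t")]
    v,u=np.mgrid[:400,:640]
    c=np.stack([(u-K[0,2])/K[0,0]*d,(v-K[1,2])/K[1,1]*d,d],-1)
    return im,d,(c-t)@R   # world per pixel
E
python3 - <<'E'
from h import *
for n in("top","side"):
    im,d,W=cloud(n); cv2.imwrite(f"pics/{n}0.png",im[:,:,::-1]); np.savez(f"{n}0.npz",im=im,d=d,W=W)
    print(n,np.round(robot.camera_model(n)["K"],0).tolist(), (d==0).sum())
    for l in["tongs","rest","tray","guide","spares","roller_orange","roller_blue","fitted_orange","fitted_blue","tongs_jaw"]:
        for r in robot.recognise(n,l)[:3]:
            u,v=[int(round(x)) for x in r["uv"]]
            print(l,round(r["confidence"],2),(u,v),W[min(v,399),min(u,639)].round(3))
print(robot.read_state())
E
```

```text
top [[504.0, 0.0, 316.0], [0.0, 504.0, 198.0], [0.0, 0.0, 1.0]] 1039
tongs 0.88 (260, 249) [0.408 0.2   0.065]
rest 0.92 (274, 234) [0.464 0.163 0.012]
tray 0.89 (369, 203) [ 0.576 -0.154  0.007]
guide 0.74 (284, 147) [0.756 0.137 0.043]
spares 0.88 (375, 154) [ 0.732 -0.168  0.061]
spares 0.15 (272, 231) [0.474 0.17  0.01 ]
roller_orange 0.57 (351, 251) [ 0.411 -0.093  0.027]
roller_orange 0.28 (281, 149) [0.75  0.147 0.039]
roller_blue 0.46 (392, 211) [ 0.545 -0.227  0.034]
roller_blue 0.35 (265, 143) [0.762 0.199 0.064]
fitted_blue 0.65 (267, 144) [0.757 0.191 0.071]
fitted_blue 0.22 (280, 152) [0.739 0.15  0.038]
tongs_jaw 0.81 (265, 261) [0.369 0.181 0.08 ]
side [[393.0, 0.0, 314.0], [0.0, 393.0, 197.0], [0.0, 0.0, 1.0]] 959
tongs 0.73 (330, 246) [0.503 0.206 0.08 ]
tongs 0.7 (264, 176) [ 0.744 -0.129  0.038]
tongs 0.37 (230, 246) [0.74  0.196 0.039]
rest 0.59 (338, 264) [0.485 0.189 0.013]
tray 0.86 (318, 186) [ 0.581 -0.151  0.005]
guide 0.78 (229, 248) [0.739 0.205 0.04 ]
spares 0.73 (266, 176) [ 0.738 -0.13   0.039]
roller_orange 0.71 (218, 241) [0.761 0.209 0.062]
roller_or
[... 233 characters left out ...]
 0.073]
{'t': 1.1, 'q': array([ 1.09462633e+00,  1.30418548e-01,  1.48818265e+00, -3.12153308e-05,
        1.52297497e+00, -8.54082570e-02]), 'dq': array([-8.69414242e-05,  3.94181820e-04,  4.26342442e-04, -1.84422760e-04,
        4.02907869e-04, -6.45164134e-04]), 'joint_torque': array([ 4.48844148e-04, -5.59741259e+01, -4.92077351e+01,  7.67000439e-02,
        2.19435763e-02,  8.60328691e-05]), 'tool_pos': array([0.22853887, 0.55479052, 0.22963367]), 'orientation': array([6.09900336e-01, 3.08178666e+00, 1.13066436e-05]), 'force': array([-0.24133009,  0.39045914,  0.49918071]), 'wrist_torque': array([0.02129104, 0.01666273, 0.02207484]), 'gripper_force': 0.0, 'opening': 0.09271287760186728}
```

View pics/top0.png

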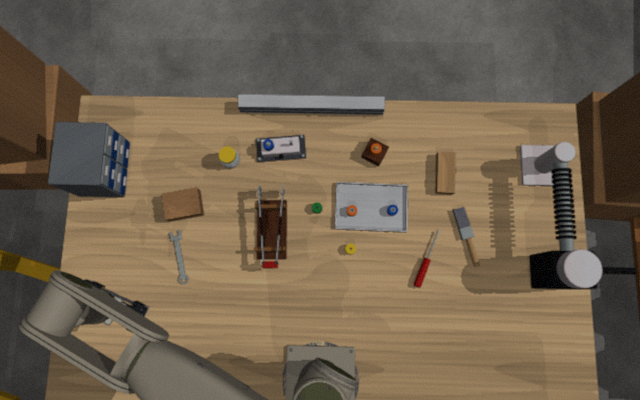

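View pics/side0.png

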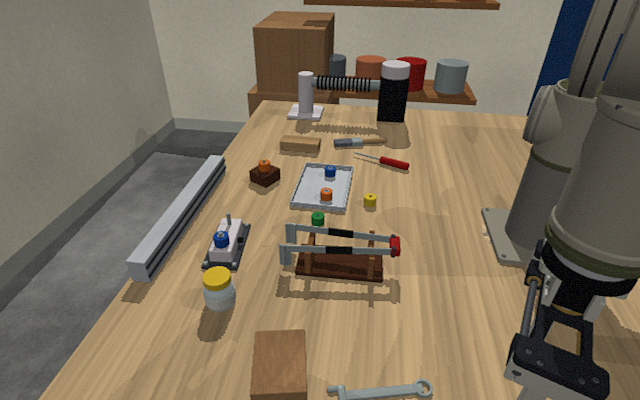

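Top: the guide (268,145) carries a blue roller and spares (376,149) carries an orange one, so the loose blue roller at (392,210) in the tray is the target. The tongs run from the red heel (270,265) to the jaws (260–283,190), roughly along +x.

```bash
cat > meas.py <<'E'
from h import *
from scipy.optimize import minimize
def tongs(P):
    # P: points at arm height; symmetric open-V model: arms at half width w(x)
    def f(p):
        x0,y0,a=p; c,s=np.cos(a),np.sin(a)
        dx,dy=P[:,0]-x0,P[:,1]-y0
        X=c*dx+s*dy; Y=-s*dx+c*dy
        return X,Y
    return f
E
python3 - <<'E'
from h import *
for n in("top","side"):
    z=np.load(f"{n}0.npz"); im,W=z["im"].astype(int),z["W"]
    r,g,b=im[...,0],im[...,1],im[...,2]
    box=(W[...,0]>.3)&(W[...,0]<.72)&(W[...,1]>.08)&(W[...,1]<.3)
    arm=box&(W[...,2]>.064)&(W[...,2]<.09)
    P=W[arm]; print(n,"arm",arm.sum(),P.min(0).round(3),P.max(0).round(3))
    red=box&(r>1.6*g)&(r>1.6*b)&(r>90)&(W[...,2]>.05); print("red",red.sum(),W[red].mean(0).round(4),W[red].min(0).round(4),W[red].max(0).round(4))
    blk=box&(im.max(-1)<60)&(W[...,2]>.06); print("blk",blk.sum(),W[blk].mean(0).round(4))
    for x in np.arange(.34,.68,.02):
        q=P[abs(P[:,0]-x)<.01]; 
        if len(q):
            m=(q[:,1].min()+q[:,1].max())/2; 
            A,B=q[q[:,1]<m],q[q[:,1]>=m]
            print(round(x,2),len(q),A[:,1].mean().round(4) if len(A) else'',B[:,1].mean().round(4),A[:,2].max().round(3) if len(A) else '')
    bl=(b>1.5*r)&(b>80)&(W[...,2]>.015)&(W[...,2]<.08)&(W[...,0]>.4)
    k,lab,st,ce=cv2.connectedComponentsWithStats(bl.astype(np.uint8))
    for i in range(1,k):
        if st[i,4]>15:
            Q=W[lab==i]; print("blue",st[i,4],ce[i].round(1),np.median(Q,0).round(4),Q.min(0).round(3),Q.max(0).round(3))
    o=(r>1.7*b)&(r>1.3*g)&(W[...,2]>.02)&(W[...,2]<.04)&(abs(W[...,0]-.55)<.1)&(abs(W[...,1]+.08)<.08)
    if o.sum(): print("orange",np.median(W[o],0))
    tr=(abs(W[...,2]-.016)<.004)&(W[...,1]<0.02)&(W[...,1]>-.32)&(W[...,0]>.44)&(W[...,0]<.68)
    print("tray",cv2.minAreaRect(W[tr][:,:2].astype(np.float32)*1000))
E
python3 - <<'E'
import cv2
for n,(x,y,w,h) in{"top":(240,135,180,140),"side":(255,145,160,150)}.items():
    pass
a=cv2.resize(cv2.imread("pics/top0.png")[175:275,235:425],None,fx=4,fy=4,interpolation=cv2.INTER_CUBIC); cv2.imwrite("pics/topc.png",a)
E
```

```text
top arm 448 [0.347 0.123 0.064] [0.719 0.299 0.09 ]
red 93 [0.3617 0.1671 0.0782] [0.3502 0.1432 0.0589] [0.5489 0.1938 0.089 ]
blk 97 [0.471  0.1722 0.0747]
0.34 13 0.1586 0.1812 0.075
0.36 114 0.1561 0.1822 0.089
0.38 19 0.1486 0.1907 0.083
0.4 38 0.144 0.1978 0.084
0.42 32 0.1413 0.1985 0.085
0.44 20 0.1442 0.1975 0.086
0.46 23 0.1425 0.1997 0.082
0.48 23 0.1424 0.2021 0.086
0.5 25 0.1402 0.2043 0.084
0.52 21 0.1404 0.2061 0.081
0.54 37 0.1407 0.2115 0.084
0.56 28 0.1365 0.2132 0.08
0.58 21 0.1371 0.213 0.089
0.6 22 0.1373 0.2145 0.08
0.62 4 0.1382 0.2122 0.081
blue 72 [267.9 144. ] [0.7582 0.189  0.0648] [0.743 0.174 0.039] [0.784 0.206 0.077]
blue 64 [392.2 209.4] [ 0.5524 -0.2276  0.0293] [ 0.535 -0.245  0.022] [ 0.567 -0.212  0.037]
orange [ 0.54479203 -0.09213114  0.02888199]
tray ((563.4326782226562, -146.0799560546875), (322.472900390625, 173.12088012695312), 84.8935775756836)
side arm 1535 [0.352 0.122 0.064] [0.72  0.298 0.085]
red 121 [0.3628 0.1713 0.0781] [0.3523 0.1268 0.0618] [0.4178 0.1948 0.0833]
blk 376 [0.4769 0.1759 0.0705]
0.36 157 0.1568 0.1871 0.083
0.38 127 0.1521 0.1893 0.083
0.4 106 0.1478 0.1965 0.08
0.42 139 0.1415 0.2017 0.081
0.44 102 0.1457 0.1986 0.079
0.46 112 0.145 0.2011 0.082
0.48 117 0.1443 0.2035 0.081
0.5 104 0.143 0.2062 0.08
0.52 106 0.1418 0.2076 0.081
0.54 104 0.1408 0.212 0.079
0.56 115 0.1393 0.2148 0.079
0.58 99 0.1387 0.2142 0.079
0.6 99 0.1388 0.216 0.08
0.62 46 0.1389 0.2158 0.078
blue 57 [329.6 168.3] [ 0.5557 -0.2215  0.0298] [ 0.538 -0.244  0.018] [ 0.57  -0.208  0.035]
blue 92 [220.3 236.3] [0.7589 0.1982 0.066 ] [0.745 0.147 0.039] [0.777 0.21  0.068]
orange [ 0.54845531 -0.08300916  0.02902996]
tray ((544.5121459960938, -158.54129028320312), (247.8043670654297, 208.30685424804688), 89.1161117553711)
```

View pics/topc.png

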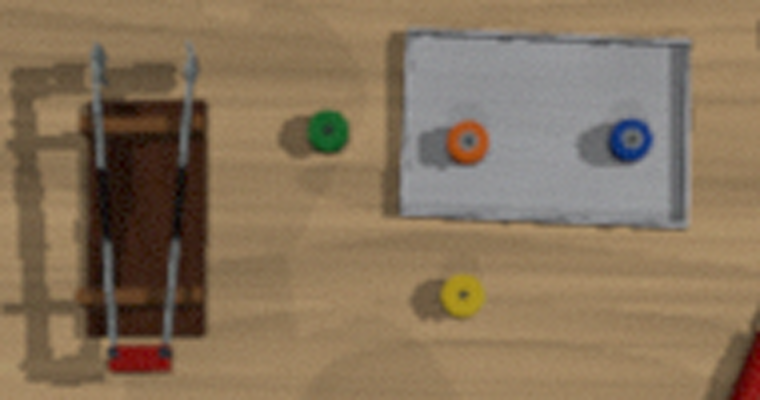

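Crop confirms: blue loose roller right in the tray, black pads midway on the tongs. Now refine positions by rays.

```bash
cat >> h.py <<'E'
def ray(name,uv,z):
    m=robot.camera_model(name); K,R,t=[np.array(m[k]) for k in("K","R","t")]
    C=-R.T@t; d=R.T@np.linalg.inv(K)@np.array([uv[0],uv[1],1.]); return C+d*(z-C[2])/d[2]
def tool_delta(pos,yaw,st=None):
    """shift and tool-z turn to TCP pos, tool y axis at world angle yaw+90deg, pointing down"""
    st=st or robot.read_state(); R=Rn.from_rotvec(st["orientation"])
    y=np.array([-np.sin(yaw),np.cos(yaw),0]); z=np.array([0,0,-1.]); T=Rn.from_matrix(np.stack([np.cross(y,z),y,z],1))
    return R.inv().apply(np.array(pos)-st["tool_pos"]).round(4),(R.inv()*T).as_rotvec().round(4)
E
python3 - <<'E'
from h import *
for nm,uv,z in[("padmid L",(235+100/4+.2,225.6),.079),("padmid R",(235+181/4,224.7),.079),("jaw tip L",(235+97/4,185.5),.079),("jaw tip R",(235+191/4,185.5),.079),("heel back",(235+140/4,267.9),.079),
 ("blue top",(235+631/4-.4,175+140/4-.4),.030),("orange",(235+468/4-.4,175+142/4-.4),.030)]:
    print(nm,ray("top",uv,z).round(4))
z=np.load("side0.npz");im=z["im"];W=z["W"]
dk=(im.max(-1)<60)&(W[...,2]>.062)&(W[...,2]<.085)&(W[...,0]>.4)&(W[...,0]<.58)&(W[...,1]>.12)&(W[...,1]<.23)
for s in(W[...,1]>.175,W[...,1]<=.175):
    Q=W[dk&s]; print("pad",len(Q),np.percentile(Q,[3,50,97],0).round(4).tolist())
z=np.load("top0.npz");im=z["im"].astype(int);W=z["W"]
bl=(im[...,2]>1.3*im[...,0])&(W[...,1]<-.19)&(W[...,1]>-.27)&(abs(W[...,0]-.55)<.04)&(W[...,2]>.012)
v,u=np.nonzero(bl);print("blue box",u.min(),u.max(),v.min(),v.max(),u.mean(),v.mean())
print("tray walls", [ray("top",p,.016).round(3).tolist() for p in((235+403/4,175+32/4),(235+689/4,175+38/4),(235+687/4,175+228/4),(235+401/4,175+217/4))])
print(tool_delta([.480,.1727,.15],.03))
E
```

```text
padmid L [0.4818 0.2013 0.079 ]
padmid R [0.486 0.137 0.079]
jaw tip L [0.6133 0.21   0.079 ]
jaw tip R [0.6148 0.1334 0.079 ]
heel back [0.3479 0.1645 0.079 ]
blue top [ 0.5506 -0.2289  0.03  ]
orange [ 0.5463 -0.0939  0.03  ]
pad 172 [[0.4568, 0.2006, 0.0625], [0.4831, 0.2046, 0.0711], [0.5116, 0.2078, 0.0791]]
pad 151 [[0.459, 0.1415, 0.0633], [0.4866, 0.1441, 0.0711], [0.514, 0.1472, 0.0794]]
blue box 387 397 205 214 391.9078947368421 209.75
tray walls [[0.641, -0.04, 0.016], [0.64, -0.282, 0.016], [0.479, -0.278, 0.016], [0.483, -0.041, 0.016]]
(array([-0.378 , -0.2575,  0.0796]), array([ 0.    ,  0.    , -0.4208]))
```

Call:
move_arm(
  deltas=[-0.19, -0.128, 0.03, 0, 0, -0.21, 1, -0.382, -0.2565, 0.08, 0, 0, -0.421, 1, -0.382, -0.2565, 0.08, 0, 0, -0.421, 1, -0.382, -0.2565, 0.08, 0, 0, -0.421, 1, -0.382, -0.2565, 0.08, 0, 0, -0.421, 1, -0.382, -0.2565, 0.08, 0, 0, -0.421, 1, -0.382, -0.2565, 0.08, 0, 0, -0.421, 1, -0.382, -0.2565, 0.08, 0, 0, -0.421, 1, -0.382, -0.2565, 0.08, 0, 0, -0.421, 1, -0.382, -0.2565, 0.08, 0, 0, -0.421, 1, -0.382, -0.2565, 0.08, 0, 0, -0.421, 1],
  squeeze=10,
)

```text
t: 2.48
tool_pos: [0.4837, 0.1732, 0.15]
orientation: [-0.05, 3.141, 0.001]
force: [-0.1, -0.5, 0.7]
opening: 0.093
gripper_force: 0.0
```

```bash
python3 - <<'E'
from h import *
s=robot.read_state(); print(s["t"],s["tool_pos"],s["q"].round(2),tool_delta([.484,.1727,.061],.03))
im,d,W=cloud("side"); cv2.imwrite("pics/s1.png",cv2.resize(im[180:300,240:440,::-1],None,fx=4,fy=4,interpolation=cv2.INTER_CUBIC))
E
```

```text
2.475 [0.48371476 0.17315652 0.15000898] [ 0.24 -0.05  1.82  0.    1.37 -1.36] (array([-0.0002, -0.0005,  0.089 ]), array([0.0003, 0.0005, 0.0016]))
```

View pics/s1.png

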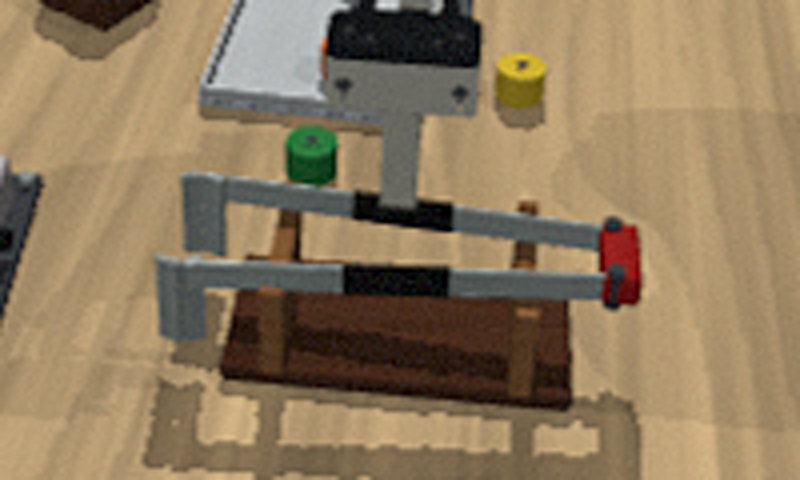

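The finger is aligned in x with the pads (column 400 in the crop for both). Descend and check the forces before closing.

Call:
move_arm(
  deltas=[0, -0.0005, 0.04, 0, 0, 0, 1, 0, -0.0005, 0.075, 0, 0, 0, 1, 0, -0.0005, 0.089, 0, 0, 0, 1, 0, -0.0005, 0.089, 0, 0, 0, 1],
)

```text
t: 3.02
tool_pos: [0.4833, 0.1719, 0.0602]
orientation: [0.049, -3.14, 0.001]
force: [0.0, -0.2, 0.3]
opening: 0.093
gripper_force: 0.0
```

Call:
move_arm(
  deltas=[0, 0, 0, 0, 0, 0, 0.7, 0, 0, 0, 0, 0, 0, 0.65, 0, 0, 0, 0, 0, 0, 0.6, 0, 0, 0, 0, 0, 0, 0.6, 0, 0, 0, 0, 0, 0, 0.6],
  squeeze=20,
)

```text
t: 3.65
tool_pos: [0.4848, 0.1717, 0.0615]
orientation: [-0.047, 3.14, 0.0]
force: [-0.8, -0.4, 5.5]
opening: 0.0562
gripper_force: 8.1
```

Call:
move_arm(
  deltas=[0, 0, -0.01, 0, 0, 0, 0.6, 0, 0, -0.04, 0, 0, 0, 0.6, 0, 0, -0.09, 0, 0, 0, 0.6, 0, 0, -0.09, 0, 0, 0, 0.6, 0, 0, -0.09, 0, 0, 0, 0.6],
)

```text
t: 4.28
tool_pos: [0.4837, 0.1715, 0.1502]
orientation: [0.047, -3.141, 0.0]
force: [-0.2, 0.7, -2.3]
opening: 0.0562
gripper_force: 6.2
```

```bash
python3 - <<'E'
from h import *
s=robot.read_state(); print(s["t"],s["tool_pos"],s["opening"],s["gripper_force"],s["force"],s["wrist_torque"])
im,d,W=cloud("side"); cv2.imwrite("pics/s2.png",cv2.resize(im[130:290,220:440,::-1],None,fx=3.5,fy=3.5,interpolation=cv2.INTER_CUBIC))
# target: yaw 0, jaw over the roller
print(tool_delta([.432,-.227,.151],0.0))
E
```

```text
4.275 [0.48367046 0.17150399 0.15023064] 0.056212850702518184 6.238514631986618 [-0.1807309   0.68783674 -2.25398835] [0.0127807  0.03478255 0.03106646]
(array([ 0.0631, -0.3966, -0.0014]), array([-0.0005, -0.0022,  0.0302]))
```

View pics/s2.png

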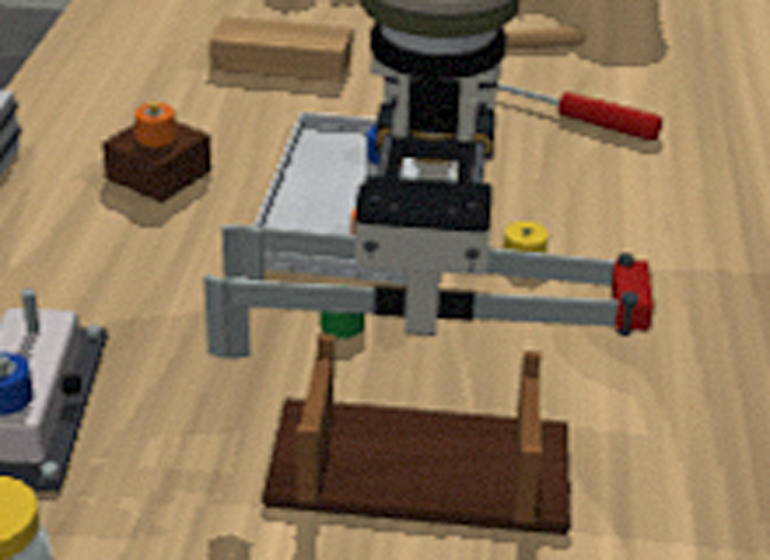

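Tongs held level, pads centred on the finger (≈425 vs 422 in the crop), rest left in place. Move above the roller at moderate speed.

Call:
move_arm(
  deltas=[0.003, -0.02, 0, 0, 0, 0.002, 0.6, 0.009, -0.06, 0, 0, 0, 0.005, 0.6, 0.016, -0.1, 0, 0, 0, 0.008, 0.6, 0.024, -0.15, 0, 0, 0, 0.011, 0.6, 0.032, -0.2, 0, 0, 0, 0.015, 0.6, 0.04, -0.25, 0, 0, 0, 0.019, 0.6, 0.048, -0.3, 0, 0, 0, 0.023, 0.6, 0.055, -0.345, 0, 0, 0, 0.026, 0.6, 0.06, -0.38, 0, 0, 0, 0.03, 0.6, 0.063, -0.3966, 0, 0, 0, 0.03, 0.6, 0.063, -0.3966, 0, 0, 0, 0.03, 0.6, 0.063, -0.3966, 0, 0, 0, 0.03, 0.6],
)

```text
t: 5.82
tool_pos: [0.433, -0.2255, 0.15]
orientation: [0.001, -3.141, -0.002]
force: [0.2, 0.3, -2.0]
opening: 0.0563
gripper_force: 6.2
```

```bash
python3 - <<'E'
from h import *
s=robot.read_state(); print(s["t"],s["tool_pos"],s["q"].round(2),s["opening"],s["gripper_force"],s["force"])
im,d,W=cloud("side"); im2,d2,W2=cloud("top"); np.savez("t3.npz",im=im2,W=W2,ims=im,Ws=W)
a=cv2.resize(im[90:230,240:440,::-1],None,fx=4,fy=4,interpolation=cv2.INTER_CUBIC)
cv2.imwrite("pics/s3.png",a)
cv2.imwrite("pics/t3.png",cv2.resize(im2[160:300,320:450,::-1],None,fx=4,fy=4,interpolation=cv2.INTER_CUBIC))
E
```

```text
5.825 [ 0.43296462 -0.22546856  0.15003191] [-0.59 -0.12  1.89  0.    1.38 -2.16] 0.05628995244901864 6.238384544849396 [ 0.19397304  0.29821525 -1.95430389]
```

View pics/s3.png

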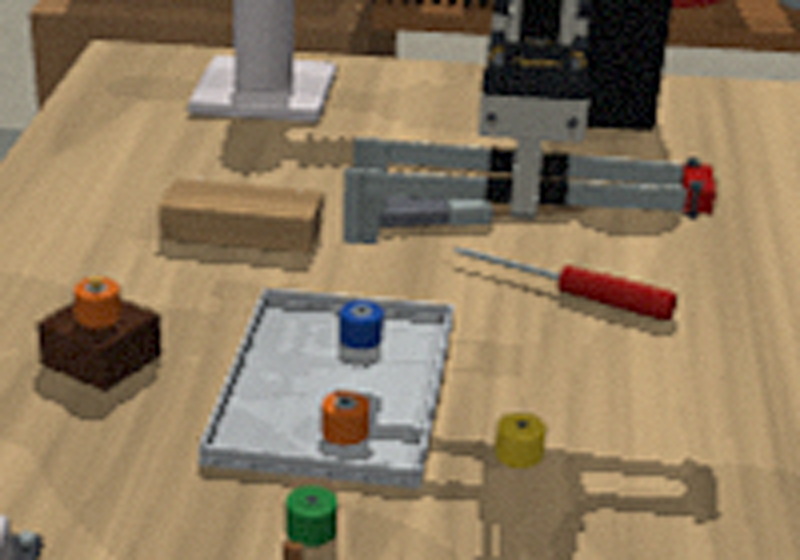

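View pics/t3.png

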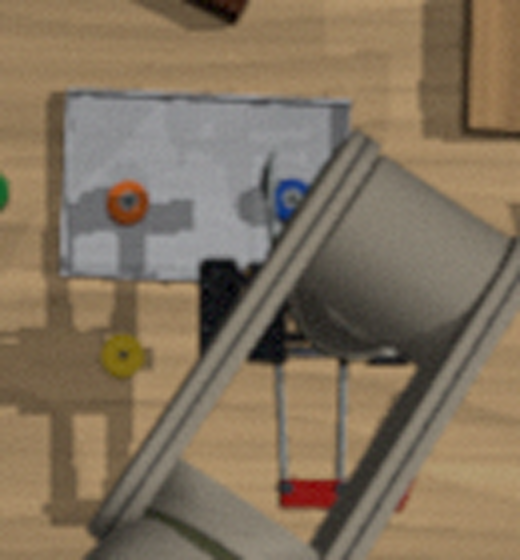

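Side: left jaw at crop column ≈361 and blue roller also ≈361; the tongs are above the driver and tray, clear. Top: left jaw tip (270,155) just left of the blue roller (292,198), seen at height. Quantify.

```bash
python3 - <<'E'
from h import *
z=np.load("t3.npz");W=z["Ws"];im=z["ims"].astype(int)
m=(W[...,2]>.1)&(W[...,2]<.132)&(W[...,0]>.5)&(W[...,0]<.62)&(W[...,1]<-.15)&(W[...,1]>-.3)
for z0,z1 in((.100,.118),(.118,.132)):
    Q=W[m&(W[...,2]>z0)&(W[...,2]<z1)];print("jaw",len(Q),np.percentile(Q,[2,50,98],0).round(4).tolist())
# jaw box in side image; ray at plane y via z
red=(im[...,0]>1.7*im[...,1])&(W[...,2]>.12)&(W[...,0]<.4)&(W[...,0]>.2);Q=W[red];print("heel",len(Q),np.percentile(Q,[2,50,98],0).round(4).tolist())
arm=(W[...,2]>.14)&(W[...,2]<.172)&(W[...,0]>.46)&(W[...,0]<.58)&(W[...,1]<-.15)&(W[...,1]>-.3)
Q=W[arm]
for lo in np.arange(.46,.57,.02):
    q=Q[(Q[:,0]>lo)&(Q[:,0]<lo+.02)];a=q[q[:,1]>-.225];b=q[q[:,1]<=-.225];print(lo.round(2),len(a),len(b),np.median(a,0).round(4),np.median(b,0).round(4))
bl=(im[...,2]>1.4*im[...,0])&(W[...,0]>.5)&(W[...,0]<.6)&(W[...,1]<-.19)&(W[...,1]>-.27)
top=bl&(W[...,2]>.026);Q=W[bl];print("blue",len(Q),np.percentile(Q,[2,50,98],0).round(4).tolist())
v,u=np.nonzero(bl);print(u.min(),u.max(),v.min(),v.max())
print("roller hole ray side",ray("side",(240+362/4-.4,90+310/4-.4),.030).round(4), "top",ray("top",(320+292/4-.4,160+198/4-.4),.030).round(4))
E
```

```text
jaw 34 [[0.543, -0.2522, 0.1075], [0.554, -0.1952, 0.1131], [0.5679, -0.189, 0.117]]
jaw 38 [[0.5436, -0.2111, 0.1188], [0.5553, -0.1948, 0.1244], [0.5681, -0.1908, 0.1306]]
heel 123 [[0.3014, -0.6847, 0.1273], [0.3171, -0.2354, 0.1632], [0.379, -0.1972, 0.1776]]
0.46 41 36 [ 0.4691 -0.1973  0.1586] [ 0.469  -0.2497  0.1582]
0.48 41 42 [ 0.4892 -0.1954  0.1581] [ 0.4901 -0.25    0.1585]
0.5 42 33 [ 0.5094 -0.1943  0.1595] [ 0.5109 -0.2517  0.1579]
0.52 42 42 [ 0.53   -0.1939  0.1583] [ 0.5298 -0.2516  0.1586]
0.54 63 46 [ 0.5505 -0.1936  0.1554] [ 0.5506 -0.252   0.1544]
0.56 27 23 [ 0.5653 -0.196   0.1532] [ 0.5635 -0.2521  0.1571]
blue 108 [[0.5399, -0.2457, 0.0052], [0.5546, -0.2167, 0.0235], [0.5691, -0.2083, 0.0327]]
325 335 165 176
roller hole ray side [ 0.5542 -0.23    0.03  ] top [ 0.5523 -0.2297  0.03  ]
```

Jaw centre ≈(0.5545,−0.2255), roller ≈(0.553,−0.2298): shift about −1 mm x, −4 mm y, then down 100 mm.

Call:
move_arm(
  deltas=[0.001, -0.004, 0, 0, 0, 0, 0.6, 0.001, -0.004, 0.02, 0, 0, 0, 0.6, 0.001, -0.004, 0.045, 0, 0, 0, 0.6, 0.001, -0.004, 0.065, 0, 0, 0, 0.6, 0.001, -0.004, 0.065, 0, 0, 0, 0.6],
)

```text
t: 6.55
tool_pos: [0.4309, -0.2297, 0.084]
orientation: [0.001, -3.139, -0.003]
force: [-0.2, -0.0, -1.9]
opening: 0.0563
gripper_force: 6.2
```

```bash
python3 - <<'E'
from h import *
s=robot.read_state(); print(s["t"],s["tool_pos"],s["opening"],s["gripper_force"],s["force"])
im,d,W=cloud("side")
cv2.imwrite("pics/s4.png",cv2.resize(im[120:220,270:400,::-1],None,fx=6,fy=6,interpolation=cv2.INTER_CUBIC))
E
```

```text
6.55 [ 0.43085997 -0.22966349  0.08403819] 0.056322182148034916 6.238485351204872 [-0.21666051 -0.03636911 -1.89062685]
```

View pics/s4.png

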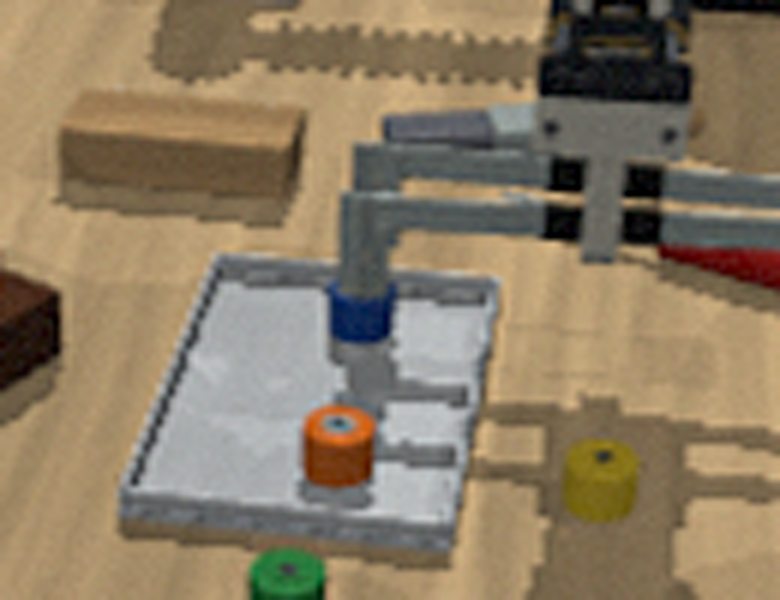

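The near jaw (≈363) is centred on the blue roller (≈362) in the crop, with its bottom still above the roller's top. Descend and close.

Call:
move_arm(
  deltas=[0, 0, 0.012, 0, 0, 0, 0.6, 0, 0, 0.024, 0, 0, 0, 0.6, 0, 0, 0.034, 0, 0, 0, 0.6, 0, 0, 0.034, 0, 0, 0, 0.6, 0, 0, 0.034, 0, 0, 0, 0.6],
)

```text
t: 7.22
tool_pos: [0.4321, -0.2308, 0.0518]
orientation: [-0.0, 3.142, -0.0]
force: [0.9, -0.7, -1.5]
opening: 0.0563
gripper_force: 6.2
```

Call:
move_arm(
  deltas=[0, 0, 0, 0, 0, 0, 0.56, 0, 0, 0, 0, 0, 0, 0.53, 0, 0, 0, 0, 0, 0, 0.5, 0, 0, 0, 0, 0, 0, 0.46, 0, 0, 0, 0, 0, 0, 0.42, 0, 0, 0, 0, 0, 0, 0.4, 0, 0, 0, 0, 0, 0, 0.4],
  squeeze=35,
)

```text
t: 8.1
tool_pos: [0.4321, -0.2307, 0.0517]
orientation: [-0.0, 3.141, -0.0]
force: [-0.1, 0.6, -0.2]
opening: 0.0455
gripper_force: 35.0
```

Call:
move_arm(
  deltas=[0, 0, -0.008, 0, 0, 0, 0.4, 0, 0, -0.025, 0, 0, 0, 0.4, 0, 0, -0.05, 0, 0, 0, 0.4, 0, 0, -0.075, 0, 0, 0, 0.4, 0, 0, -0.1, 0, 0, 0, 0.4, 0, 0, -0.125, 0, 0, 0, 0.4, 0, 0, -0.14, 0, 0, 0, 0.4, 0, 0, -0.147, 0, 0, 0, 0.4, 0, 0, -0.15, 0, 0, 0, 0.4, 0, 0, -0.15, 0, 0, 0, 0.4, 0, 0, -0.15, 0, 0, 0, 0.4, 0, 0, -0.15, 0, 0, 0, 0.4],
)

```text
t: 9.6
tool_pos: [0.4318, -0.2305, 0.201]
orientation: [0.0, -3.141, -0.001]
force: [0.1, -0.4, -1.8]
opening: 0.0459
gripper_force: 35.0
```

```bash
python3 - <<'E'
from h import *
s=robot.read_state(); print(s["t"],s["tool_pos"],s["opening"],s["gripper_force"],s["force"],abs(s["dq"]).max())
im,d,W=cloud("side")
cv2.imwrite("pics/s5.png",cv2.resize(im[70:230,240:420,::-1],None,fx=3.7,fy=3.7,interpolation=cv2.INTER_CUBIC))
i=im.astype(int);bl=(i[...,2]>1.4*i[...,0])&(W[...,0]>.5)&(W[...,0]<.6)&(W[...,1]<-.18)&(W[...,1]>-.28)&(W[...,2]>.08)
print(bl.sum(),np.percentile(W[bl],[2,50,98],0).round(3).tolist() if bl.sum() else 0)
E
```

```text
9.6 [ 0.4317657  -0.23054554  0.20099079] 0.04590974440458996 34.999516010284424 [ 0.13862099 -0.43009038 -1.76771779] 0.0035650443855853747
33 [[0.537, -0.232, 0.156], [0.555, -0.22, 0.167], [0.569, -0.207, 0.182]]
```

View pics/s5.png

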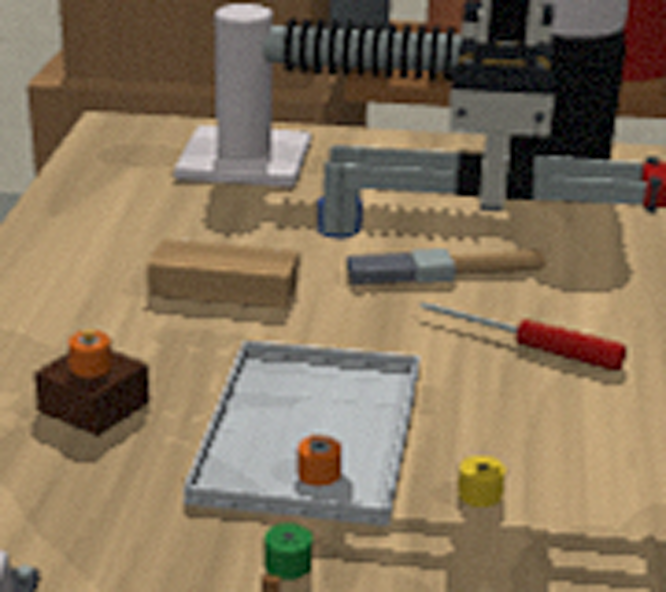

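The blue roller is held in the jaws (crop 340,215), bottom at about z = 0.154, over the tray. The orange roller is undisturbed and the arm is still.

```bash
python3 -c "
from plant import robot
print(robot.close_job())"
```

```text
the job is handed in; nothing more can be done
None
```

I handed the job in with the blue roller (matching the blue one on the guide) held still in the tongs over the tray, about 14 cm above its rim; in the last picture the other roller was where it had been.

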